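Hang the bolt gauge on its stand by the side slot

TASK

Put the flat bolt gauge away on its stand: lift it out of its holder, slide its side slot over the pin of the stand and lower it so that it hangs upright by the slot's inner pocket, then let go and leave it hanging still. The pin's height is not known exactly, so feel for it, and be gentle: do not let the gauge drop, never force the gauge or the gripper hard against the stand, and leave the bins, carton and spanner alone.

Things in the scene. Friction and masses are not known exactly. Their poses are not given: they have to be found in the camera images.
- gauge: Bolt gauge: flat bare aluminium plate 8 mm thick, about 0.26 kg, upright in its holder at the start. Origin: middle of its bottom edge; z up, y along its width, x through its thickness. Main part y -45 to 45, z 0 to 122 mm, notches in the lowest 25 mm; on top a grip tab y -20 to 20, z 122 to 165 mm. An L-shaped slot opens at its +y edge (see gauge_mouth, gauge_seat). Centre of mass y 0, z 76 mm.
- gauge_grip (a point): Good grasp point in the middle of the gauge's grip tab, 150 mm above its bottom edge; grasp from above, closing along the gauge's x (8 mm).
- gauge_seat (a point): Middle of the top of the slot's pocket: y 0, z 110 mm in the gauge's frame, same axes; it rests on top of the pin when hung. The level channel (see gauge_mouth) runs in to a closed end at y = -6.5 mm; at its inner end the pocket, 13 mm wide (y -6.5 to 6.5 mm), rises from the channel to z = 110 mm.
- gauge_mouth (a point): Mouth of the channel at the upper lip's edge, mid height (y 45, z 91.5 mm in the gauge's frame). The channel is level, 13 mm high (z 85 to 98 mm), open at +y. Its lower lip (z 73 to 85 mm) juts out to y = 59 mm, 14 mm beyond the upper lip (y = 45 mm), so it can be raised against the pin to feel the pin's height.
- holder: Black holder block fixed to the bench, 80 x 120 x 40 mm (x, y, z), origin under its centre. The gauge stands in its groove along y: 11 mm wide, 94 mm long, floor at z = 10 mm, 30 mm deep. Gauge and holder axes are parallel at the start.
- stand: Fixed stand. Origin under its base on the tube's axis. Base 110 x 120, 12 mm high; grey tube, radius 11, to z 119 mm; in it a rod with a steel block on top (24 x 26 x 20 mm, on its axis, at pin height). A level steel pin, 10 mm diameter, runs along +x from the block (x 12 mm) to a disc head (diameter 24, x 34 to 39 mm): the slot goes on only sideways, along y, between block and head.
- stand_pin (a point): A point on the upright line through the middle of the pin's bare 22 mm, 23 mm along x and 145 mm up from the stand's origin, same axes; it lies below the pin. The rod is clamped (it does not move) at an unknown setting: the pin's centre line lies 5 to 35 mm above this point. Its x and y are the pin's.
- red_bin: Bystander: red open bin with small parts, 100 x 120 x 55 mm, origin under its centre.
- carton: Bystander: open cardboard box of washers, 90 x 90 x 70 mm, origin under its centre.
- tub: Bystander: clear plastic tub of nuts, 90 x 110 x 60 mm, origin under its centre.
- spanner: Bystander: spanner lying flat on the bench, about 150 mm long, origin under its middle.
Things that resemble listed ones, but are neither listed nor needed, are in the scene too. There is more than one size of the gauge; the job needs the smallest.

How it is judged (in metres and radians):
On the way, in this order (a step that is already met when the one before it is completed fails the run):
1. the gauge is lifted clear of its holder (height (world z) of gauge above 0.045 m), for 0.2 s.
2. the slot has been slid sideways over the pin until the pin is below the pocket or in it, between block and head (x of gauge_seat in the frame of stand_pin between -0.011 and 0.011 m and y of gauge_seat in the frame of stand_pin between -0.004 and 0.004 m and z of gauge_seat in the frame of stand_pin between 0.006 and 0.058 m), for 0.1 s.
At the end, for the whole second after the job is handed in: The gauge hangs with the pin in its pocket: seat point within 11 mm (x), 4 mm (y) of stand_pin, 6 to 44 mm above it; weight on the stand; within 0.2 rad of upright and 0.25 rad of the stand's y; at rest (20 mm/s, 0.3 rad/s) and released (x of gauge_seat in the frame of stand_pin between -0.011 and 0.011 m and y of gauge_seat in the frame of stand_pin between -0.004 and 0.004 m and z of gauge_seat in the frame of stand_pin between 0.006 and 0.044 m and angle between gauge's own z axis and vertical below 0.2 rad and angle between the y axis of gauge and the y axis of stand, either way round below 0.25 rad and contact force between gauge and stand above 0.8 N and linear speed of gauge below 0.02 m/s and angular speed of gauge below 0.3 rad/s); the robot touches nothing.
It fails at once if the gauge is let drop (moves faster than 0.25 m/s with no finger on it) (contact force between the fingers and gauge below 0.1 N and linear speed of gauge above 0.25 m/s).
It fails at once if the stand is pushed with more than 15 N, by the gauge or by the robot (contact force between any of gauge, the arm, the fingers and stand above 15 N).
It fails at once if a bin, the carton, the tub or the spanner is moved by more than 20 mm (distance of any of red_bin, carton, tub, spanner from where it was at the start of the episode above 0.02 m).
It also fails if it takes over 61 s, if anything falls off the work surface, if the arm or the gripper's body presses on something with over 40 N, if the wrist force passes 120 N, or if a joint passes its speed limit or range.

ROBOT

A 6-joint arm with a two-finger parallel gripper is mounted at the origin on the work surface. World frame = base frame: x ahead of the robot, y to its left, z up, the work surface at z = 0. Lengths are in mm, angles in rad, forces in N, time in s.
With the tool pointing down it reaches from about 400 to 825 mm from the base axis. Payload 7 kg.
Tool frame: the origin (TCP) lies at the very end of the fingers, on their centre line; the grasp point (between the pads) lies 19 mm behind it; z points along the fingers, y is the direction in which the jaws open and shut (so a half turn about z gives the same grasp; the last joint's range is limited). The gripper opens to 88 mm and grips with 3 to 60 N. Pads are 19 mm wide; open, the fingers measure 130 mm over their backs; the gripper's body (78 mm by 193 mm) begins 47 mm behind the grasp point.
Start: joints at [-0.866, 0.359, 0.012, 0, -1.224, -0.288], TCP at [273.236, -617.201, 226.561] pointing down, gripper open.
Joint ranges: [-3.07, 3.07], [-1.43, 2.12], [-1.02, 1.25], [-3.03, 1.67], [-3.05, -0], [-3.03, 3.03]. Speed limits (rad/s): [2.39, 2.39, 3.01, 3.14, 3.14, 3.14].

INTERFACE

Orientations are given as a unit quaternion [x, y, z, w].
In Python, from plant import bot gives the robot as it stands. Calls block until the motion is done:
- bot.move_ptp(position, orientation): joint-space move of the TCP to a pose.
- bot.line_to(position, velocity=150, ori=None): straight line of the TCP; ori=None keeps the orientation; velocity is the mean speed in mm/s.
- bot.move_joints(angles): joint-space move.
- bot.move_gripper(opening, force=None): finger opening in mm; force is the grip in N (None keeps the last); returns when the fingers have stopped.
- bot.pause(seconds).
- bot.solve_ik(position, orientation): joint angles nearest the present ones, or None.
- bot.read_state(): the state.
- bot.camera(name): name is "scene" or "top"; returns the picture (400x640x3 uint8, red, green, blue); there is no depth.
- bot.get_calibration(name): a dict with "fx", "fy", "cx", "cy" (pixels), "view" (4x4, takes a point from world to camera coordinates). Camera axes: x right, y up, looking along -z (the intrinsics and any distortion apply to the point x, -y, -z); pixel columns grow to the right and rows downward; lengths in mm; the calibration is good to about 2 mm. A picture is of the moment at which its call begins. get_calibration takes no time and is no camera call.
A pose or a line that the arm cannot do raises bot.Unreachable and nothing moves.
- bot.close_job(): hands the job in, once; it reports no verdict.
The state is a dict: "t": time; "joint_pos": joint angles; "qvel": joint speeds; "tau": joint torques, N m; "tcp_pos": TCP position; "eef_rot": TCP orientation; "contact_force": force on the tool from outside, world axes, zero at the start; "moment": the same for the moment, N m; "width": finger opening in mm.
Only numpy, scipy, OpenCV 4.12 (cv2) and the standard library are available. Lean on these libraries where they do the work, as an engineer would, in place of code of your own. Each camera call takes 0.05 s, during which the arm holds its last target.

## Working session

There is one attempt and no reset: what is moved stays moved. The work goes in short steps, each a Python script; the robot and the scene stay as the last script left them, time stands still between calls to the robot, and variables do not carry over. Pictures are saved under pics/ and viewed, and the job is handed in when it is done.

```bash
ls; mkdir -p pics; python3 - <<'E'
from plant import bot
import cv2
for n in ("scene","top"):
    im=bot.camera(n); cv2.imwrite(f"pics/{n}0.png",im[:,:,::-1])
    c=bot.get_calibration(n); print(n,{k:(v if k!='view' else [[round(float(x),3) for x in r] for r in v]) for k,v in c.items()})
print(bot.read_state())
E
```

```text
pics
scene {'fx': 477.54626382062804, 'fy': 477.54626382062804, 'cx': 314.73140652162317, 'cy': 187.49620019932803, 'view': [[-0.529, 0.848, 0.005, 221.583], [-0.728, -0.457, 0.511, 383.504], [0.435, 0.267, 0.86, -1507.643], [0.0, 0.0, 0.0, 1.0]]}
top {'fx': 422.80447333567895, 'fy': 422.80447333567895, 'cx': 323.5829862092949, 'cy': 200.11685074791384, 'view': [[0.005, -1.0, 0.007, 80.944], [0.99, 0.006, 0.138, -563.315], [-0.138, 0.007, 0.99, -1213.433], [0.0, 0.0, 0.0, 1.0]]}
{'t': 0.1, 'joint_pos': array([-8.65906467e-01,  3.59315556e-01,  1.11209468e-02, -2.77091020e-04,
       -1.22411587e+00, -2.88067951e-01]), 'qvel': array([-0.00194713, -0.00071479,  0.00221147,  0.00050907, -0.00029292,
       -0.0004879 ]), 'tau': array([ 2.14809631e-06, -5.84163487e+01,  2.93754923e+01,  7.01549470e+00,
        1.02858403e-02, -4.50492473e-05]), 'tcp_pos': array([ 273.03403037, -616.81745064,  225.70901038]), 'eef_rot': array([-2.06859288e-01,  9.78370403e-01,  7.27719417e-04, -2.46079614e-04]), 'contact_force': array([ 0.18297087, -0.64729416,  0.23322077]), 'moment': array([ 0.02939257,  0.03536231, -0.01057674]), 'width': 87.69466789906342}
```

View pics/scene0.png

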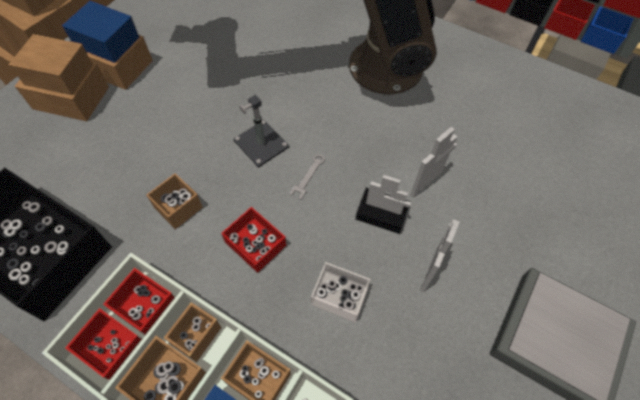

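View pics/top0.png

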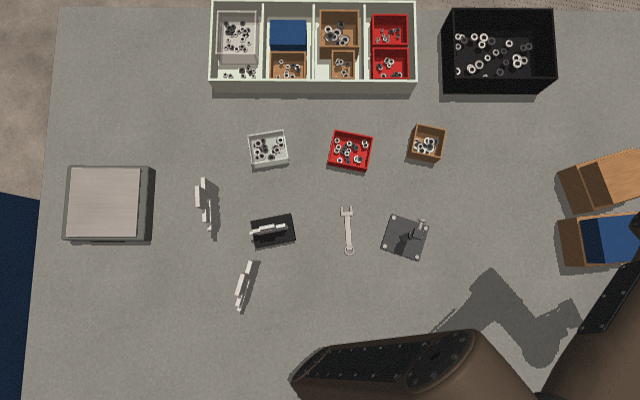

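Three upright plates are in view. In the scene view they are at (388,190), in the black holder, (435,160) and (440,255). In the top view they are at (270,230), in the holder, (204,205) and (243,285). The stand is at (260,140) in scene and (405,237) in top. The plate in the black holder fits the description, and it looks the smallest. I'll enlarge to confirm.

```bash
python3 - <<'E'
import cv2,numpy as np
s=cv2.imread("pics/scene0.png");t=cv2.imread("pics/top0.png")
a=cv2.resize(s[120:300,340:480],None,fx=3,fy=3,interpolation=cv2.INTER_CUBIC)
b=cv2.resize(t[170:320,185:305],None,fx=3,fy=3,interpolation=cv2.INTER_CUBIC)
b=cv2.copyMakeBorder(b,0,a.shape[0]-b.shape[0],0,0,cv2.BORDER_CONSTANT)
cv2.imwrite("pics/g.png",np.hstack([a,b]))
a=cv2.resize(s[85:175,220:300],None,fx=5,fy=5,interpolation=cv2.INTER_CUBIC)
b=cv2.resize(t[205:270,370:440],None,fx=5.5,fy=5.5,interpolation=cv2.INTER_CUBIC)
h=max(a.shape[0],b.shape[0])
p=lambda x:cv2.copyMakeBorder(x,0,h-x.shape[0],0,0,cv2.BORDER_CONSTANT)
cv2.imwrite("pics/st.png",np.hstack([p(a),p(b)]))
E
```

```text
(no output)
```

View pics/g.png

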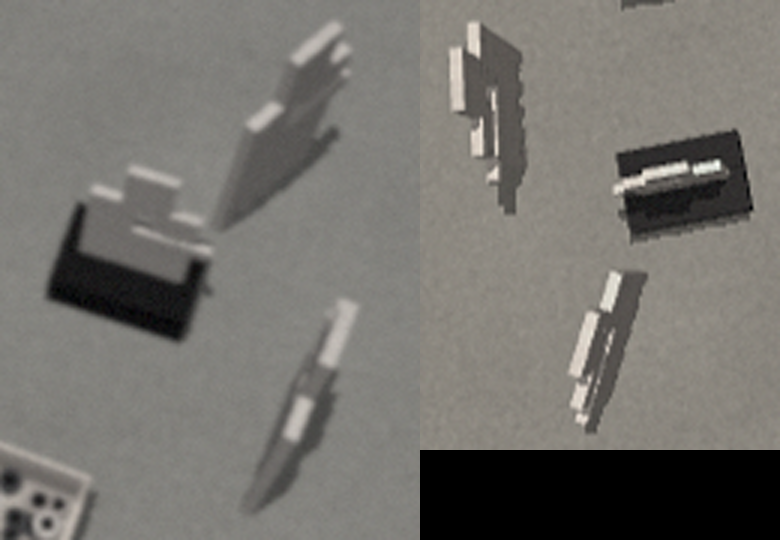

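View pics/st.png

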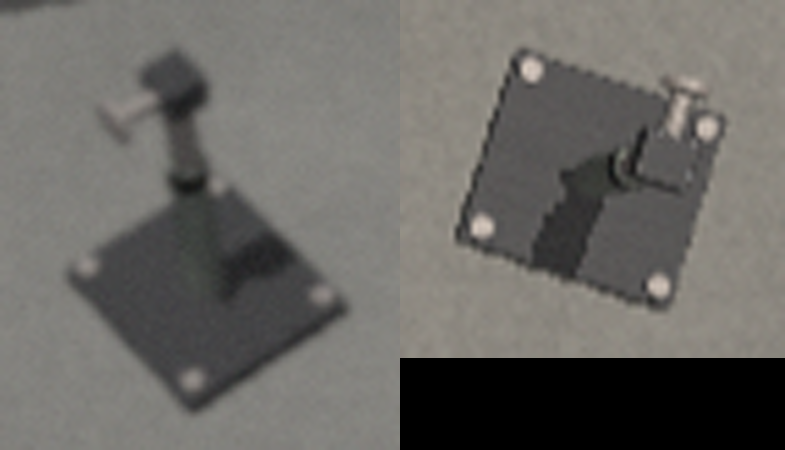

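The crop confirms it. The middle plate in the black holder is clearly smaller than the two freestanding ones. Its lower lip (+y) shows at the right end in scene (~(408,203)) and the left end in top (~(251,232)), so gauge +y ≈ world +y. Next I'll measure the bright faces.

```bash
cat > h.py <<'E'
import numpy as np,cv2
from plant import bot
def ray(n,u,v):
    c=bot.get_calibration(n);V=np.array(c["view"],float);R=V[:3,:3]
    d=np.array([(u-c["cx"])/c["fx"],-(v-c["cy"])/c["fy"],-1.]);d=R.T@d
    return -R.T@V[:3,3],d/np.linalg.norm(d)
def onz(n,u,v,z):
    o,d=ray(n,u,v);return o+d*(z-o[2])/d[2]
def proj(n,P):
    c=bot.get_calibration(n);V=np.array(c["view"],float);p=V[:3,:3]@np.asarray(P,float)+V[:3,3]
    return np.array([c["cx"]+c["fx"]*p[0]/-p[2],c["cy"]-c["fy"]*p[1]/-p[2]])
def tri(a,b):
    (o1,d1),(o2,d2)=ray(*a),ray(*b)
    t=np.linalg.lstsq(np.c_[d1,-d2],o2-o1,rcond=None)[0]
    p,q=o1+t[0]*d1,o2+t[1]*d2
    return (p+q)/2,np.linalg.norm(p-q)
E
python3 - <<'E'
from h import *
np.set_printoptions(precision=1,suppress=True)
t=cv2.imread("pics/top0.png");s=cv2.imread("pics/scene0.png")
def blobs(im,n,x0,y0,x1,y1,th,zs,minA=4):
    g=cv2.cvtColor(im,cv2.COLOR_BGR2GRAY)[y0:y1,x0:x1]
    k,l,st,c=cv2.connectedComponentsWithStats((g>th).astype(np.uint8))
    for i in range(1,k):
        if st[i,4]<minA: continue
        u,v=c[i]+[x0,y0]
        r=cv2.minAreaRect(np.argwhere(l==i)[:,::-1].astype(np.float32))
        print(n,np.round([u,v],1),st[i],"rect",np.round(r[1],1),round(r[2]),*[onz(n,u,v,z) for z in zs])
print("gauge");blobs(t,"top",245,210,300,250,170,(175,132,95))
print("stand");blobs(t,"top",375,205,440,270,165,(15,165))
print("sc");blobs(s,"scene",225,85,300,175,130,(15,165),3)
print("scg");blobs(s,"scene",355,165,415,215,165,(175,132,95))
# big zooms
z=lambda im,x0,y0,x1,y1,f:cv2.resize(im[y0:y1,x0:x1],None,fx=f,fy=f,interpolation=cv2.INTER_NEAREST)
a=z(t,245,210,300,250,12);cv2.imwrite("pics/z1.png",a)
cv2.imwrite("pics/z2.png",z(t,378,205,438,265,10))
cv2.imwrite("pics/z3.png",z(s,230,90,295,170,7))
cv2.imwrite("pics/z4.png",z(s,355,170,415,235,9))
E
```

```text
gauge
top [261.1 228.4] [ 4 14 25 11 75] rect [ 3.8 25.6] 72 [468.3 247.6 175. ] [471.3 253.7 132. ] [474.  258.9  95. ]
top [280.  225.5] [31 14  9  4 26] rect [2.5 8.4] 79 [476.3 198.5 175. ] [479.6 202.6 132. ] [482.5 206.2  95. ]
stand
top [393.4 217.3] [17 11  4  4 10] rect [2.7 2.7] 27 [ 515.3 -126.1   15. ] [ 500.5 -100.2  165. ]
top [420.4 225. ] [45 18  2  5  5] rect [0.6 4.1] 18 [ 492.6 -206.7   15. ] [ 480.5 -171.2  165. ]
top [425.1 227.9] [49 22  3  3  8] rect [2. 2.] 90 [ 484.  -220.7   15. ] [ 472.9 -183.5  165. ]
top [384.3 245.9] [ 8 40  4  3  9] rect [2.8 2.1] 45 [429.7 -97.6  15. ] [425.1 -75.  165. ]
top [417.  256.5] [41 51  3  2  6] rect [1. 2.] 90 [ 398.9 -194.1   15. ] [ 397.9 -160.1  165. ]
sc
scene [283.  94.] [57  8  3  3  5] rect [1.4 1.4] 45 [ 278.7 -199.1   15. ] [ 385.8 -117.7  165. ]
scene [282.6 111.9] [ 37  10  38  32 627] rect [39.6 28.9] 13 [ 336.4 -161.8   15. ] [435.6 -85.5 165. ]
scene [245.2 105.4] [16 19  9  4 19] rect [2.7 8. ] 79 [ 374.6 -268.5   15. ] [ 468.4 -177.5  165. ]
scene [249.  112.6] [23 27  3  3  5] rect [2.2 1.8] 63 [ 390.5 -243
[... 2532 characters left out ...]
] 18 [521.4 -83.2  15. ] [594.9 -17.8 165. ]
scene [282.8 171.5] [53 83 11  7 31] rect [5.7 8.9] 72 [506.9 -46.3  15. ] [582.4  14.  165. ]
scene [237.9 171.9] [11 85  4  5 11] rect [4.2 2.8] 34 [ 572.4 -147.8   15. ] [638.9 -73.5 165. ]
scg
scene [391.2 178.3] [29 11 16  6 35] rect [15.5  2.2] 18 [471.5 237.3 175. ] [444.4 230.2 132. ] [421.1 224.2  95. ]
scene [374.9 183.5] [16 17  9  4 23] rect [8.5 2.4] 14 [503.6 212.5 175. ] [478.  204.3 132. ] [456.1 197.2  95. ]
scene [402.5 192.2] [44 26  8  3 14] rect [7.  1.7] 14 [490.8 275.8 175. ] [464.6 270.5 132. ] [442.1 265.9  95. ]
scene [407.8 202.6] [52 37  3  2  5] rect [2. 1.] 0 [508.4 297.6 175. ] [483.  293.4 132. ] [461.2 289.7  95. ]
```

View pics/z1.png

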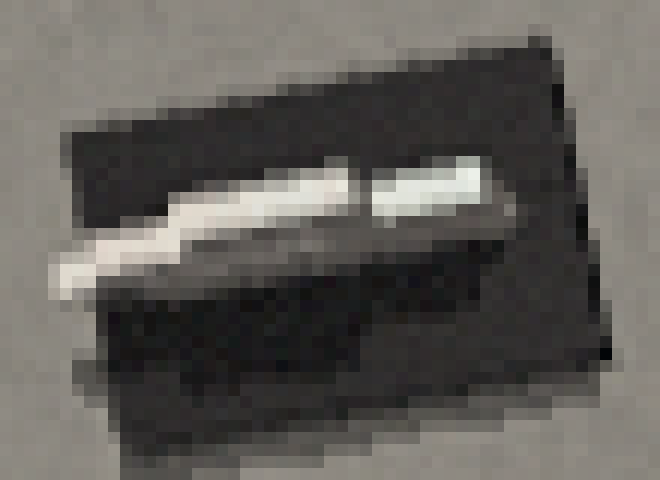

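View pics/z2.png

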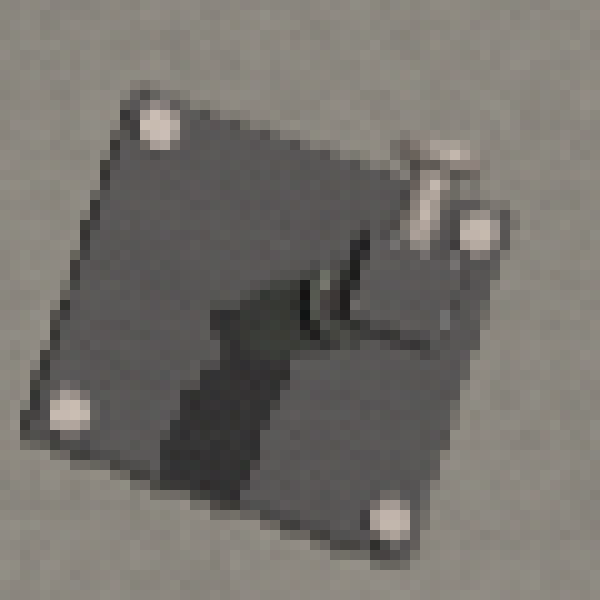

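View pics/z3.png

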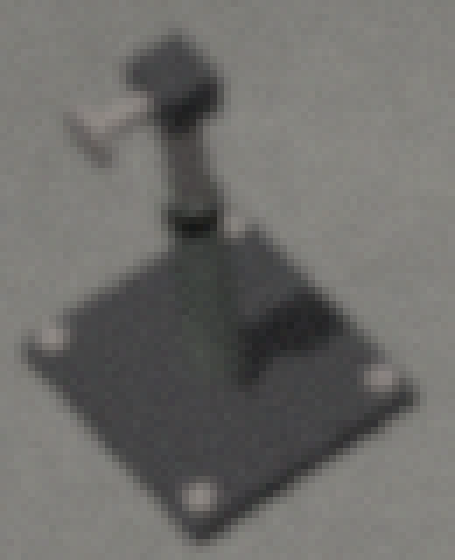

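View pics/z4.png

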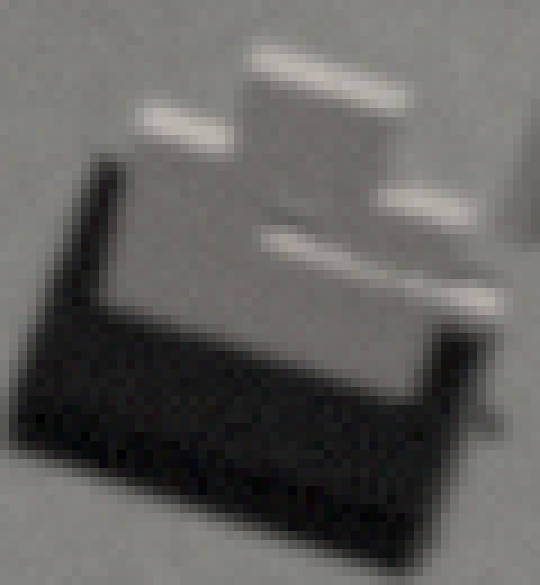

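```bash
python3 - <<'E'
from h import *
np.set_printoptions(precision=1,suppress=True)
t=cv2.imread("pics/top0.png");s=cv2.imread("pics/scene0.png")
# tab top in top view (cut left-shoulder part): threshold, split columns 259..274
g=cv2.cvtColor(t,cv2.COLOR_BGR2GRAY)
def cen(g,x0,y0,x1,y1,th):
    r=g[y0:y1,x0:x1].astype(float);w=np.clip(r-th,0,None);Y,X=np.mgrid[y0:y1,x0:x1]
    m=(w*1).sum();c=np.array([(w*X).sum()/m,(w*Y).sum()/m])
    return c
# column-wise centre rows of tab and shoulder
pts=[]
for x in range(247,288):
    col=g[218:238,x].astype(float);w=np.clip(col-120,0,None)*(col>150);
    if w.sum()>0: pts.append((x,(w*np.arange(218,238)).sum()/w.sum(),w.sum()))
print([(a,round(b,1),int(c)) for a,b,c in pts])
# holder contour
m=((g<75)).astype(np.uint8)[205:255,240:305]
cs,_=cv2.findContours(m,0,2);c=max(cs,key=cv2.contourArea)
cs=[c]
print("holder rect",cv2.minAreaRect(c+np.array([240,205])))
hc=cv2.boxPoints(cv2.minAreaRect(c+np.array([240,205])))
for p in hc: print(p,onz("top",*p,40))
# stand
print("tab scene/top",tri(("scene",391.1,178.2),("top",266.3,226.2)),onz("top",266.3,226.2,175),onz("scene",391.1,178.2,175))
# stand screws top view, scene view
T=[(393.4,217.3),(425.1,227.9),(384.3,245.9),(416.6,256.6)]
S=[(50/7+229.5,338/7+89.5),(380/7+229.5,378/7+89.5),(200/7+229.5,495/7+89.5),(235/7+229.5,226/7+89.5)]
for p in T: print("Tscrew",onz("top",*p,13))
for p in S: print("Sscrew",onz("scene",*p,13))
# block top corners / pin / head top: pixels in z2 /10+377.5,204.5
f2=lambda x,y:(x/10+377.5,y/10+204.5); f3=lambda x,y:(x/7+229.5,y/7+89.5)
print("head",tri(("top",*f2(440,155)),("scene",*f3(88,135))))
print("pin/block",tri(("top",*f2(420,240)),("scene",*f3(150,108))))
print("pin mid",tri(("top",*f2(427,208)),("scene",*f3(127,114))))
E
```

```text
[(249, np.float64(232.9), 146), (250, np.float64(232.6), 317), (251, np.float64(232.1), 238), (252, np.float64(231.7), 292), (253, np.float64(230.9), 252), (254, np.float64(230.9), 258), (255, np.float64(230.1), 220), (256, np.float64(230.1), 224), (257, np.float64(230.0), 232), (258, np.float64(229.9), 259), (259, np.float64(229.0), 444), (260, np.float64(227.9), 265), (261, np.float64(227.6), 293), (262, np.float64(227.4), 270), (263, np.float64(227.1), 234), (264, np.float64(227.0), 247), (265, np.float64(226.9), 269), (266, np.float64(226.9), 277), (267, np.float64(226.4), 289), (268, np.float64(226.1), 238), (269, np.float64(226.0), 262), (270, np.float64(225.9), 280), (271, np.float64(225.9), 271), (272, np.float64(225.4), 280), (273, np.float64(225.1), 253), (276, np.float64(226.1), 242), (277, np.float64(226.1), 250), (278, np.float64(225.7), 312), (279, np.float64(225.7), 319), (280, np.float64(225.5), 286), (281, np.float64(225.1), 251), (282, np.float64(225.1), 250), (283, np.float64(224.7), 323), (284, np.float64(224.6), 347)]
holder rect ((272.5384826660156, 230.6923065185547), (28.240720748901367, 42.361080169677734), 78.69007110595703)
[249. 221.] [499.5 302.6  40. ]
[290.5 212.7] [524.7 181.2  40. ]
[296.1 240.4] [443.5 163.8  40. ]
[254.5 248.7] [418.8 284.2  40. ]
tab scene/top (array([473.4, 235.7, 176.9]), np.float64(3.757461416869906)) [474.2 234.2 175. ] [471.4 237.1 175. ]
Tscrew [ 515.5 -126.4   13. ]
Tscrew [ 484.1 -221.1   13. ]
Tscrew [429.7 -97.8  13. ]
Tscrew [ 398.6 -193.4   13. ]
Sscrew [ 481.6 -220.1   13. ]
Sscrew [427.4 -96.7  13. ]
Sscrew [ 511.6 -124.8   13. ]
Sscrew [ 395.2 -190.    13. ]
head (array([ 491.6, -169.4,  180.9]), np.float64(2.857738338650553))
pin/block (array([ 468.6, -162.2,  177.9]), np.float64(7.4025755560361635))
pin mid (array([ 477.1, -164.4,  181.4]), np.float64(5.357577915083397))
```

Measured so far:
- **Holder:** centre ≈ (472,233), yaw ≈ +0.203. The outline is 124×84 against a nominal 120×80, which is the mask edge.
- **Gauge tab:** ≈ (472.8,235.6), triangulated z 177 against 175 expected.
- **Stand:** screws are 100×90 apart, which fits the base. Yaw ≈ −0.316.
- **Pin:** ≈ (477.4,−166), and its triangulated height is near the top of the range (~178).

The two cameras differ by a consistent ~3 mm, so I'll average them. Next I'll check the clearance to the lookalikes and the IK.

```bash
cat >> h.py <<'E'
GY=0.203; SY=-0.316
G=np.array([472.8,235.6]); PIN=np.array([477.4,-166.0])
def quat(yaw,flip=0):
    f=(np.pi/2-yaw)/2+ (np.pi/2 if flip else 0)
    return [np.sin(f),np.cos(f),0,0]
def ax(yaw): return np.array([np.cos(yaw),np.sin(yaw)]),np.array([-np.sin(yaw),np.cos(yaw)])
def st():
    s=bot.read_state();return s
E
python3 - <<'E'
from h import *
np.set_printoptions(precision=2,suppress=True)
for z in (150,200,230):
    print(z,"A",onz("top",200,192,z),onz("top",204,230,z),"B",onz("top",250,268,z),onz("top",238,305,z))
# tri of tab centres of the other gauges
print(tri(("top",457/3+185,78/3+170),("scene",322/3+340,42/3+120)))
print(tri(("top",587/3+185,343/3+170),("scene",297/3+340,418/3+120)))
for f in (0,1):
    print(f,bot.solve_ik([*G,141],quat(GY,f)),bot.solve_ik([*PIN,210],quat(SY,f)),bot.solve_ik([*PIN,270],quat(SY,f)))
E
```

```text
150 A [567.44 418.23 150.  ] [465.07 402.96 150.  ] B [365.72 277.69 150.  ] [270.51 306.11 150.  ]
200 A [559.6  403.79 200.  ] [461.77 389.2  200.  ] B [366.82 269.47 200.  ] [275.83 296.64 200.  ]
230 A [554.9  395.13 230.  ] [459.79 380.95 230.  ] B [367.48 264.55 230.  ] [279.02 290.96 230.  ]
(array([506.73, 189.99, 436.33]), np.float64(262.1876899998013))
(array([413.62, 169.95,  36.6 ]), np.float64(532.6827499653227))
0 [ 0.83  0.19 -0.43  0.   -0.95  2.51] [ 0.05  0.09 -0.38  0.   -1.1   2.77] [ 0.05  0.05 -0.28  0.   -1.24  2.77]
1 [ 0.83  0.19 -0.43  0.   -0.95 -0.63] [ 0.05  0.09 -0.38  0.   -1.1  -0.37] [ 0.05  0.05 -0.28  0.   -1.24 -0.37]
```

```bash
python3 - <<'E'
from h import *
np.set_printoptions(precision=2,suppress=True)
def p(l):
    s=st();print(l,round(s["t"],2),s["tcp_pos"],s["contact_force"],s["moment"],round(s["width"],2))
q=quat(GY,1)
s=st();bot.line_to([s["tcp_pos"][0],s["tcp_pos"][1],300],velocity=250)
bot.move_ptp([*G,260],q);p("above")
bot.move_gripper(40)
bot.line_to([*G,141],velocity=120);p("down")
bot.pause(.2);p("rest")
bot.move_gripper(0,force=8);p("grip8")
for n in ("scene","top"): cv2.imwrite(f"pics/{n}1.png",bot.camera(n)[:,:,::-1])
a=cv2.imread("pics/scene1.png")[130:250,340:470];b=cv2.imread("pics/top1.png")[180:280,220:320]
b=cv2.resize(b,(360,360));a=cv2.resize(a,(390,360));cv2.imwrite("pics/c1.png",np.hstack([a,b]))
E
```

```text
above 3.62 [473.09 235.13 259.99] [-0.9   0.16  0.1 ] [-0.03  0.14  0.02] 87.98
down 5.71 [473.22 235.94 141.68] [-0.03 -0.01  0.12] [0.03 0.15 0.04] 40.21
rest 5.91 [473.04 235.83 141.63] [ 0.01 -0.68  0.79] [-0.05  0.17 -0.  ] 39.91
grip8 6.53 [472.8  235.61 140.99] [ 0.54 -0.03  0.08] [-0.    0.1   0.01] 8.04
```

View pics/c1.png

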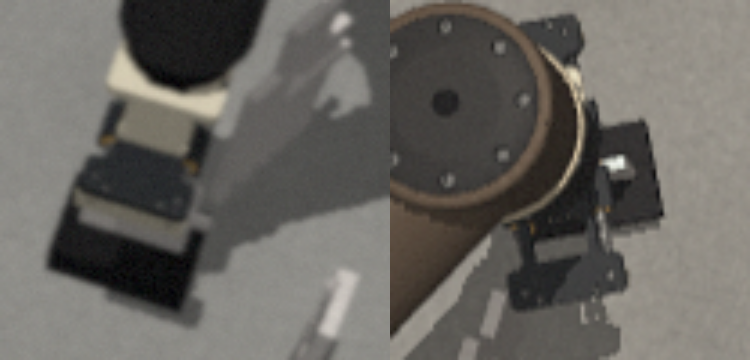

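The grip closed to 8.04 mm with no side load, so it is centred on the tab. Next I'll firm the grip, lift, carry the gauge high and come down on the stand's −y side.

```bash
cat >> h.py <<'E'
def p(l):
    s=st();print(l,round(s["t"],2),s["tcp_pos"],s["contact_force"],s["moment"],round(s["width"],2));return s
X,Y=ax(SY)
def at(py,z0,px=0): # pin at gauge y=py, gauge bottom height z0
    return [*(PIN-py*Y+px*X),z0+131]
E
python3 - <<'E'
from h import *
np.set_printoptions(precision=2,suppress=True)
bot.move_gripper(0,force=50);p("grip50")
bot.line_to([*G,200],velocity=60);p("lift")
bot.line_to([*G,365],velocity=200);p("high")
bot.move_ptp([*at(95,234)],quat(SY,1));p("over")
bot.line_to(at(95,50),velocity=120);p("low")
bot.line_to(at(53,50),velocity=40);bot.pause(.3);p("in")
for n in ("scene","top"): cv2.imwrite(f"pics/{n}2.png",bot.camera(n)[:,:,::-1])
a=cv2.imread("pics/scene2.png")[75:175,190:310];b=cv2.imread("pics/top2.png")[195:285,370:470]
b=cv2.resize(b,(400,360));a=cv2.resize(a,(400,333),interpolation=cv2.INTER_CUBIC);a=cv2.copyMakeBorder(a,0,27,0,0,0);cv2.imwrite("pics/c2.png",np.hstack([a,b]))
E
```

```text
grip50 6.85 [472.78 235.6  140.99] [-0.65 -1.26  0.08] [ 0.    0.15 -0.06] 7.41
lift 7.98 [472.54 235.43 199.53] [ 0.09  0.31 -3.53] [-0.01  0.11 -0.04] 7.7
high 8.96 [472.22 235.36 363.47] [-1.4  -0.69 -2.36] [0.05 0.14 0.03] 7.93
over 10.75 [ 448.28 -255.67  364.9 ] [-1.02  0.15 -1.77] [0.09 0.06 0.01] 7.5
low 12.43 [ 448.29 -256.43  181.66] [-1.28 -0.23 -2.79] [ 0.03  0.01 -0.01] 7.66
in 13.93 [ 460.85 -216.48  180.99] [ 0.01 -0.21 -2.48] [0.08 0.08 0.03] 7.85
```

View pics/c2.png

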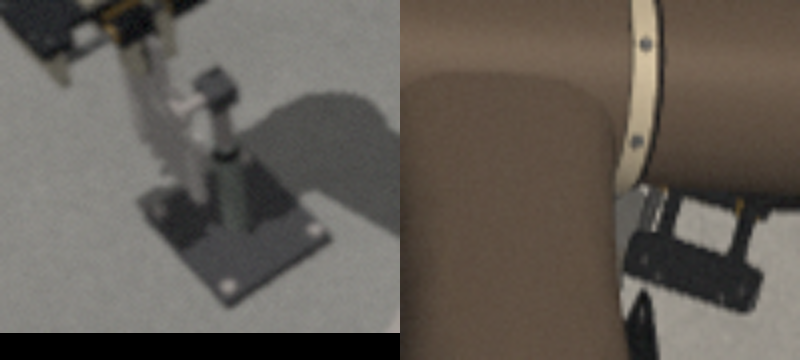

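```bash
python3 - <<'E'
from h import *
im=cv2.imread("pics/scene2.png");x0,y0,f=218,80,10
z=cv2.resize(im[y0:135,x0:268],None,fx=f,fy=f,interpolation=cv2.INTER_CUBIC)
def W(gx,gy,gz): 
    b=PIN-53*Y+gx*X+gy*Y; return [b[0],b[1],50+gz]
for P,c in [(W(4,59,85),(0,0,255)),(W(4,45,85),(0,255,0)),(W(4,45,122),(255,0,0)),(W(4,45,98),(255,255,0)),(W(4,20,165),(255,0,255))]:
    u,v=proj("scene",P);cv2.circle(z,(int((u-x0+.5)*f),int((v-y0+.5)*f)),3,c,-1)
cv2.imwrite("pics/c3.png",z)
E
```

```text
(no output)
```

View pics/c3.png

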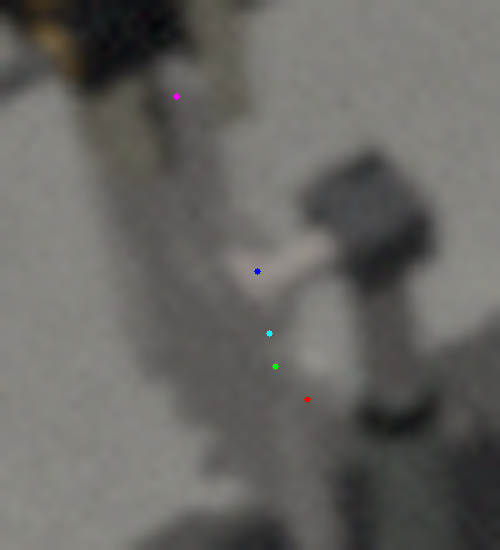

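The pin's head is at about (252,270) in the zoom and the lip's bright top at (315,360), below and to the right of it and within ~1 px of prediction. So the lip lies under the pin. Now I'll feel upward in small steps with the force watched.

```bash
cat >> h.py <<'E'
def F(n=3,dt=0.02):
    a=[]
    for _ in range(n):
        bot.pause(dt);a.append(st()["contact_force"])
    return np.mean(a,0)
E
python3 - <<'E'
from h import *
np.set_printoptions(precision=2,suppress=True)
f0=F(10);t0=st()["t"];print("f0",f0)
z=50;log=[]
while z<95:
    z+=0.5
    bot.line_to(at(53,z),velocity=15)
    d=F(2)-f0
    log.append((z,round(st()["t"],2),np.round(d,1)))
    if np.linalg.norm(d)>1.6:
        d=F(4)-f0
        if np.linalg.norm(d)>1.3: print("CONTACT",z,d);break
    if st()["t"]-t0>14: print("time");break
for l in log[:3]+log[-6:]: print(*l)
p("end")
E
```

```text
f0 [ 0.23  0.08 -3.04]
time
50.5 14.48 [-0.4 -0.2  0.8]
51.0 14.77 [-0.6  0.1 -0.2]
51.5 15.05 [-0.   0.1  0.4]
72.5 26.95 [-0.3  0.1  0.2]
73.0 27.23 [ 0.6 -0.2  0.1]
73.5 27.52 [ 0.1  0.1 -0.1]
74.0 27.8 [-0.2 -0.3  0.6]
74.5 28.08 [-0.1  0.2  0.4]
75.0 28.37 [-0.4  0.3  0.8]
end 28.37 [ 460.95 -216.36  206.01] [-0.12  0.22 -2.62] [-0.01  0.05 -0.03] 8.01
```

```bash
python3 - <<'E'
from h import *
np.set_printoptions(precision=2,suppress=True)
f0=np.array([0.1,0.1,-2.75])
z=75;log=[]
while z<94:
    z+=1 if z<82 else .5
    bot.line_to(at(53,z),velocity=25)
    d=F(2,.015)-f0
    log.append((z,round(st()["t"],2),np.round(d,1)))
    if np.linalg.norm(d)>1.5:
        d=F(4)-f0
        if np.linalg.norm(d)>1.3: print("CONTACT",z,d);break
for l in log[:3]+log[-6:]: print(*l)
p("end")
E
```

```text
CONTACT 89.5 [ 0.87  0.04 -2.9 ]
76 28.65 [ 0.2  0.4 -0.4]
77 28.93 [ 0.2 -0.5  0.3]
78 29.22 [-0.3  0.3 -0.7]
87.0 33.18 [-0. -0. -1.]
87.5 33.47 [-0.2  0.1  0.6]
88.0 33.75 [-0.5 -0.2 -0.5]
88.5 34.03 [ 0.  -0.2  0.7]
89.0 34.32 [ 0.4 -0.3  0.6]
89.5 34.6 [ 1.   0.5 -2.9]
end 34.67 [ 460.85 -216.3   220.25] [ 0.5   0.27 -5.93] [-0.02 -0.22 -0.07] 7.89
```

The lip touches the pin at bottom height ≈ 89.3, so the pin centre is ≈ 179.3, which agrees with the camera (~180). Now I'll drop 1.5 mm and slide in with force checks.

```bash
python3 - <<'E'
from h import *
np.set_printoptions(precision=2,suppress=True)
f0=np.array([0.1,0.1,-2.75])
z=87.8
bot.line_to(at(53,z),velocity=15);print(F(3)-f0)
ok=True
for y in [50,47,44,41,36,28,20,12,6,3]:
    bot.line_to(at(y,z),velocity=40)
    d=F(2)-f0;print(y,d)
    if np.linalg.norm(d)>1.8:
        d=F(5)-f0
        if np.linalg.norm(d)>1.5: print("STOP",y,d);ok=False;break
if ok:
    while y>-4.5:
        y-=.5
        bot.line_to(at(y,z),velocity=15)
        d=F(2)-f0
        a=d[:2]@Y
        if np.linalg.norm(d)>1.5:
            d=F(4)-f0
            if np.linalg.norm(d)>1.2: print("CONTACT",y,d,d[:2]@X,d[:2]@Y);break
p("end")
E
```

```text
[ 0.04 -0.09 -0.11]
50 [-0.41 -0.14  0.36]
47 [ 0.07 -0.42 -0.51]
44 [-0.66 -0.49 -0.04]
41 [ 0.18 -0.72 -0.17]
36 [-0.6   0.24  0.34]
28 [0.48 0.34 0.38]
20 [ 0.09 -0.18  0.18]
12 [ 0.36 -0.25  0.26]
6 [-0.3   0.05 -0.3 ]
3 [ 0.67 -0.51  0.44]
CONTACT -2.5 [-0.59 -1.92 -0.37] 0.03616385130287142 -2.0106388983848826
end 41.38 [ 478.1  -163.73  218.79] [-0.93 -1.77 -3.22] [-0.49  0.19  0.01] 7.83
```

The closed end touches at about −2.2 nominal, against −1.5 expected. I'll centre at −0.7 and lower onto the pin.

```bash
python3 - <<'E'
from h import *
np.set_printoptions(precision=2,suppress=True)
f0=np.array([0.1,0.1,-2.75])
y=-.7
bot.line_to(at(y,87.8),velocity=15)
print(F(3)-f0)
for z in (84,80,76.5):
    bot.line_to(at(y,z),velocity=30);d=F(2)-f0;print(z,d)
    if np.linalg.norm(d)>2.5: print("early");break
else:
    while z>72.5:
        z-=.5
        bot.line_to(at(y,z),velocity=15);d=F(2)-f0
        if d[2]>1.6:
            d=F(3)-f0
            if d[2]>1.4: print("SEAT",z,d);break
p("end")
E
```

```text
[-0.59 -0.42  0.14]
84 [-0.49  0.34 -0.11]
80 [ 0.11 -0.78 -0.23]
76.5 [-0.02 -0.04 -0.49]
SEAT 73.5 [-1.29  0.48  3.93]
end 44.37 [ 477.71 -165.4   204.82] [-0.85  0.21  1.67] [0.31 0.56 0.02] 7.83
```

It seated at ≈ 74, where 74.3 was predicted. I'll release, retract straight up and look.

```bash
python3 - <<'E'
from h import *
np.set_printoptions(precision=2,suppress=True)
y=-.7
bot.line_to(at(y,73.8),velocity=10)
bot.move_gripper(9,force=5);p("crack")
bot.move_gripper(30);p("open")
bot.line_to(at(y,125),velocity=70);p("up")
bot.line_to(at(y,190),velocity=150)
q=quat(SY,1);bot.move_ptp([420,-330,330],q);p("away")
for n in ("scene","top"): cv2.imwrite(f"pics/{n}4.png",bot.camera(n)[:,:,::-1])
a=cv2.imread("pics/scene4.png")[75:175,210:310];b=cv2.imread("pics/top4.png")[195:285,370:460]
cv2.imwrite("pics/c4.png",np.hstack([cv2.resize(a,(400,400),interpolation=cv2.INTER_CUBIC),cv2.resize(b,(400,400))]))
E
```

```text
crack 44.85 [ 477.75 -165.38  204.81] [ 0.04  0.08 -0.68] [0.05 0.04 0.04] 9.26
open 45.47 [ 477.63 -165.36  204.81] [ 0.42  0.12 -0.75] [-0.01  0.07  0.01] 29.91
up 46.35 [ 477.34 -165.26  255.6 ] [0.04 0.02 0.06] [ 0.02  0.07 -0.  ] 29.81
away 47.67 [ 419.34 -330.34  328.84] [-0.49 -0.44 -0.73] [ 0.01  0.04 -0.06] 29.93
```

View pics/c4.png

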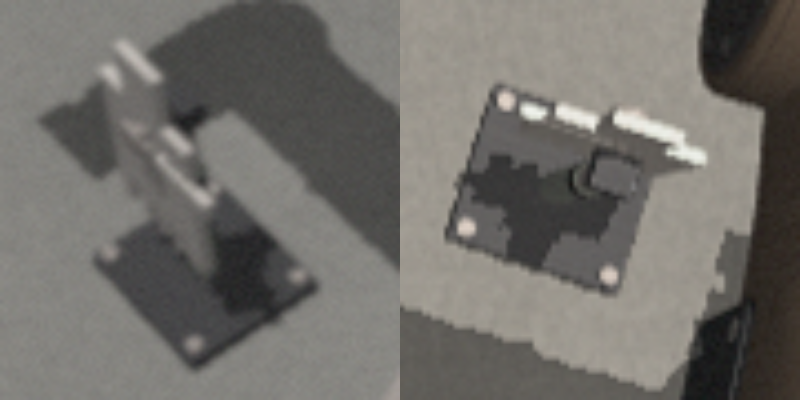

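The gauge hangs upright on the pin in front of the block, parallel to the stand: top view (405–448, 220–230), scene (237–263, 85–140). I'll check that it's still, then hand in.

```bash
python3 - <<'E'
from h import *
np.set_printoptions(precision=1,suppress=True)
bot.pause(1.5);ims=[]
for n in ("top","scene"):
    a=cv2.imread(f"pics/{n}4.png");b=bot.camera(n)[:,:,::-1]
    r=(slice(205,245),slice(395,450)) if n=="top" else (slice(80,145),slice(230,270))
    print(n,"diff",np.abs(a[r].astype(float)-b[r]).mean(),"shift",cv2.phaseCorrelate(cv2.cvtColor(a[r],6).astype(np.float32),cv2.cvtColor(np.ascontiguousarray(b[r]),6).astype(np.float32)))
print(round(st()["t"],2));bot.close_job()
E
```

```text
top diff 1.81 shift ((0.0625815380155963, 0.06870171032669248), 1.0028703618049621)
scene diff 1.9221794871794873 shift ((0.019955656812783218, -0.018184079538208664), 0.989430954390102)
49.37
the job is handed in; nothing more can be done
```

The gauge is on the stand, hanging upright by its inner pocket and released, and the job was handed in at about 49.4 s of the 61 s allowed.

- **Gauge choice:** I took the smallest of the three upright plates, the one in the black holder.
- **Finding the pin:** The lower lip touched the pin at a load change of about 3 N, which puts the pin's centre at about 179 mm. The cameras had suggested about 180 mm.
- **Hanging it:** I slid the slot in until its closed end touched the pin at about 2 N and backed off to centre it. I then lowered the gauge until it seated, about 0.3 mm from where I predicted, with a peak load change of about 4 N. The stand's limit is 15 N.
- **Last checks:** After I retracted, both views showed the gauge upright and parallel to the stand. Two pictures about 1.7 s apart showed a shift of less than 0.1 px, so it is at rest. The wrist force was near zero (within noise) with the gripper clear.

**Disagreements:** The two cameras differed by a steady 3 mm or so, so I averaged them. Touching the slot's end then showed about 0.7 mm of remaining error along the slot, which I corrected. The top camera's view of the pin was blocked by the arm during the approach, so there I relied on the scene camera and on touch.

I did not remeasure the bins, carton, tub or spanner at the end. The arm was not taken down near them.

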